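# Set a bay marker's rivet and file it

### The job

Take the tall marker plate out of the two-slot stand, leaving the short one there, and stand it upright in the slot of the rivet press, fully home. Let go of it, push the press lever down to its stop and let it spring right back up, then take the marker out and stand it, fully home, in the empty middle slot of the three-slot rack. Leave the other markers standing in their slots and the jar where it is.

Things in the scene. Friction and masses are not known exactly. Their poses are not given: they have to be found in the camera images.
- marker: aluminium plate standing on edge, 50 mm wide (its x), 8 mm thick (its y), 90 mm tall (its z), dark rivet head 40 mm above the foot, blank paper card on both faces near the top; about 100 g; origin at the centre of its foot. The plate to work on; starts in one of the two stand slots, 25 mm deep in it, foot 8 mm above the table, so its top is at 98 mm. Half-turned about z it is the same
- short_marker: aluminium plate standing on edge, 50 mm wide (its x), 8 mm thick (its y), 60 mm tall (its z), no rivet, blank paper card on both faces near the top; about 67 g; origin at the centre of its foot. Bystander in the other slot of the stand
- filed_a: aluminium plate standing on edge, 50 mm wide (its x), 8 mm thick (its y), 90 mm tall (its z), rivet already set, blank paper card on both faces near the top; about 100 g; origin at the centre of its foot. Bystander in the rack slot on the rack's -y side
- filed_b: aluminium plate standing on edge, 50 mm wide (its x), 8 mm thick (its y), 90 mm tall (its z), rivet already set, blank paper card on both faces near the top; about 100 g; origin at the centre of its foot. Bystander in the rack slot on the rack's +y side
- intake: fixed light plywood stand, 80 (x) x 80 (y) x 33 mm high, with two upright slots 46 mm apart along its y, at y = -23 and +23 mm, each 55 (x) x 12 (y) mm and 25 mm deep, chamfered 3 mm; origin at the centre of its underside
- rack: fixed light plywood rack, 80 (x) x 126 (y) x 33 mm high, with three slots like the stand's, at y = -46, 0 and +46 mm; the middle one is empty; origin at the centre of its underside
- rack_slot (a point): centre of the floor of the rack's middle slot, 8 mm above the table and 25 mm below the slot's mouth; axes as the rack's (slot's length along x)
- press: fixed steel bench rivet press; base plate 110 (x) x 160 (y) x 12 mm, from y = -35 to +125 mm. Anvil block 90 (x) x 50 (y) mm centred on the origin, top at z = 45 mm, with a slot 55 (x) x 12 (y) mm, 25 mm deep, chamfered 3 mm. Backstop 36 mm wide in x, y = -24 to -10 mm, up to z = 84 mm. Origin on the underside, below the slot's centre
- lever_pivot (a point): the lever's pivot axis (along the press's x), fixed, at y = 64, z = 97 mm in the press, between two cheeks (x within 33, y = 42 to 86 mm, up to z = 110 mm). The punch, 22 mm wide in x, hangs below it on the slot's +y side, its tip at y = 28 mm in the press with the lever up
- press_slot (a point): centre of the floor of the press slot, 20 mm above the table and 25 mm below the slot's mouth; axes as the press's (slot's length along x)
- press_lever (a joint): angle of the press lever: 0 fully up (sprung), 0.5 rad at its stop with the bar pushed down; about 6 N on the bar to start, 11 N at the stop
- lever_bar (a point): middle of the lever's black T-bar, 20 mm thick and 84 mm long along the press's x; with the lever up it is 116 mm out (+y) and 42 mm above the pivot, that is at y = 180, z = 139 mm in the press; on the stop it has swung down to y = 186, z = 78 mm
- rivet_jar: clear jar with black lid, 60 mm in diameter, 80 mm high, loose; bystander; origin at the centre of its underside
Mind the look-alikes: they are no part of the job. What is shaped like the marker but purple is not meant. What is shaped like the rack but purple is not meant.

How it is judged:
By the outcome, as a careful person would: the job done as asked, in the order asked, and still so for the second after the job is handed in, with the robot touching nothing.
It also fails if it takes over 69 s, if anything falls off the work surface, if the arm or the gripper's body presses on something with over 40 N, if the wrist force passes 120 N, or if a joint passes its speed limit or range.

### The arm

A 6-joint arm with a two-finger parallel gripper is mounted at the origin on the work surface. World frame = base frame: x ahead of the robot, y to its left, z up, the work surface at z = 0. Lengths are in m, angles in rad, forces in N, time in s.
With the tool pointing down it reaches from about 0.425 to 0.95 m from the base axis. Payload 3.5 kg.
Tool frame: the origin (TCP) lies between the finger pads; the fingertips stand 19 mm ahead of it and the grasp point (between the pads) is the TCP; z points along the fingers, y is the line along which they close (so a half turn about z gives the same grasp; the last joint's range is limited). The gripper opens to 85 mm and grips with 20 to 120 N. Pads are 22 mm wide; open, the fingers measure 114 mm over their backs; the gripper's body (76 mm by 85 mm) begins 54 mm behind the grasp point. The pads swing forward as they close: fully open they stand 13 mm farther back than shut.
Start: joints at [-1.426, 0.286, 1.577, -0, 1.279, -0.15], TCP at [0.196, -0.646, 0.25] pointing down, gripper open.
Joint ranges: [-2.77, 2.77], [-0.9, 2.22], [0.21, 2.48], [-1.53, 4.67], [0.24, 2.81], [-2.84, 2.84]. Speed limits (rad/s): [2.79, 2.79, 3.14, 3.14, 3.14, 3.14].

### API

Orientations are given as a unit quaternion [x, y, z, w].
In Python, from plant import monitor, eyes, ctrl gives the robot as it stands.
- The arm moves only by the shell command python3 -m handwheel 'ROWS' [FORCE]. ROWS is JSON, a list of rows, each a list of 7 numbers: the shift along the tool's x, y, z in units of 40 cm (1.0 is 40 cm), then the turn, a rotation vector about the tool's x, y, z in units of pi rad (1.0 is pi rad), then the opening, from -1 (shut) to 1 (fully open). A call has 1 to 12 rows; each row is the pose to reach, as a shift and turn from the pose commanded when the call began, along the tool's axes at that moment, turning the shorter way round; what a row does not reach only later rows make up. A row lasts 1/8 s, in which the tool goes at most 62.5 mm and 10.7 degrees, less where a joint would pass 70% of its speed; a pose out of reach is approached as far as the arm can. A call with a number of a shift or a turn outside -1 to 1 is refused whole. A call with a gripper value outside its range is refused whole. The fingers move at their own pace and stop on an object; FORCE is the grip in N (left out, the last holds). Time passes only in rows, so rows that repeat a pose let the fingers close. It gives the time, the measured TCP pose, the force, the opening and the grip force at its end, in the units of the state.
- monitor.get_state(): the state, without advancing time (a new reading comes with each control period).
- eyes.read_camera(name): name is "scene" or "top" or "wrist"; returns the picture (420x560x3 uint8, red, green, blue); there is no depth.
- eyes.camera_params(name): a dict with "K" (3x3 intrinsics, pixels), "R" (3x3) and "t" (3): a world point X has camera coordinates R X + t. Camera axes: x right, y down, z forward; pixel columns grow to the right and rows downward; lengths in m; the calibration is good to about 2 mm. A picture is of the moment at which its call begins: read the wrist's pose just before it. camera_params takes no time and is no camera call; for the wrist camera it gives the pose at the moment of the call.
- ctrl.sign_off(): hands the job in; it is judged then, once.
The state is a dict: "time": time; "qpos": joint angles; "dq": joint speeds; "joint_efforts": joint torques, N m; "eef_pos": TCP position; "tcp_rot": TCP orientation; "contact_force": force on the tool from outside, world axes, zero at the start; "wrist_torque": the same for the moment, N m; "opening": opening from 0.0 (shut) to 1.0 (fully open); "finger_force": force on a finger pad.
Only numpy, scipy, OpenCV 4.12 (cv2) and the standard library are available. Lean on these libraries where they do the work, as an engineer would, in place of code of your own. Each camera call takes 0.05 s, during which the arm holds its last target. There are 200 camera calls.

## Working session

There is one attempt and no reset: what is moved stays moved. The work goes in short steps, Python scripts to look and compute and a shell command to move; the robot and the scene stay as the last step left them, time stands still between calls to the robot, and variables do not carry over. Pictures are saved under pics/ and viewed, at most 10 in all, crops included, and the job is handed in when it is done.

```bash
ls; mkdir -p pics; python3 - <<'E'
from plant import monitor, eyes, ctrl
import cv2,numpy as np
s=monitor.get_state();print(s)
for n in("scene","top"):
    im=eyes.read_camera(n);cv2.imwrite(f"pics/{n}0.png",im[:,:,::-1])
    print(n,eyes.camera_params(n))
E
```

```text
pics
{'time': 0.0, 'qpos': array([-1.42598897e+00,  2.87194452e-01,  1.57816735e+00,  6.86808733e-06,
        1.27858823e+00, -1.50014626e-01]), 'dq': array([-9.28182372e-05,  1.39956302e-03,  3.08499712e-04,  1.91008863e-04,
        2.79497882e-04, -3.63645487e-04]), 'joint_efforts': array([-4.05894398e-04, -4.05981624e+01, -2.92628825e+01, -1.49699686e-04,
        5.82716981e-03,  7.15258039e-06]), 'eef_pos': array([ 0.19606637, -0.64526408,  0.24893315]), 'tcp_rot': array([ 9.89154119e-01,  1.46876614e-01,  6.35617290e-06, -1.17867882e-03]), 'contact_force': array([ 0.2527685 , -0.95243789,  0.03133713]), 'wrist_torque': array([-0.00491845, -0.02375096, -0.06608202]), 'finger_force': 0.0, 'opening': 0.9994477272549642}
scene {'K': array([[506.42263441,   0.        , 274.83604883],
       [  0.        , 506.42263441, 208.72965602],
       [  0.        ,   0.        ,   1.        ]]), 'R': array([[ 0.69380024,  0.72016365,  0.00235487],
       [ 0.43990917, -0.42121171, -0.79313342],
       [-0.57019396,  0.55131209, -0.60904338]]), 't': array([-0.37836972, -0.14418433,  1.50355381])}
top {'K': array([[483.92767386,   0.        , 280.39054678],
       [  0.        , 483.92767386, 207.90145118],
       [  0.        ,   0.        ,   1.        ]]), 'R': array([[-0.02044526, -0.99976167,  0.00765463],
       [-0.98960871,  0.01914654, -0.14250619],
       [ 0.14232567, -0.01048867, -0.98976431]]), 't': array([0.01370621, 0.5491925 , 1.32091004])}
```

View pics/top0.png

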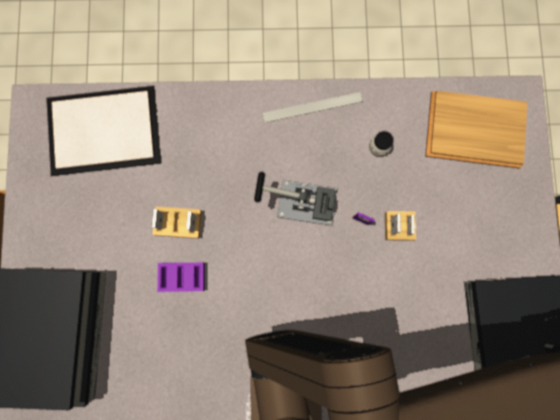

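View pics/scene0.png

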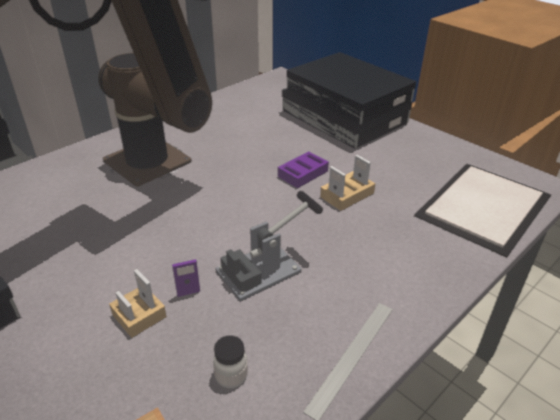

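Marker candidates in the scene view:
- Tall plate in the stand, (145,290). By the description this is the target.
- Short plate in the stand, (124,305).
- Purple plate, (186,278).
- Filed plates in the rack, (337,182) and (361,170).

The real rack is at top (177,222) and the purple decoy rack at (181,277). I'll check the choice in one close crop and take coarse measurements.

```bash
cat > h.py <<'E'
import cv2,numpy as np
from plant import monitor, eyes, ctrl
from scipy.spatial.transform import Rotation as Ro
def ray(P,uv,z):
    "pixel -> world point on plane z"
    uv=np.atleast_2d(np.asarray(uv,float)); d=np.c_[uv,np.ones(len(uv))]@np.linalg.inv(P['K']).T@P['R']
    c=-P['R'].T@P['t']; s=(z-c[2])/d[:,2]; return (c+s[:,None]*d)
def proj(P,X):
    q=np.atleast_2d(X)@P['R'].T+P['t']; q=q@P['K'].T; return q[:,:2]/q[:,2:]
def tri(P1,a,P2,b):
    M=[P['K']@np.c_[P['R'],P['t']] for P in(P1,P2)]
    X=cv2.triangulatePoints(M[0],M[1],np.array(a,float).reshape(2,1),np.array(b,float).reshape(2,1)); return (X[:3]/X[3]).ravel()
def goto(pos,yaw):
    """units for pose with tool down, closing axis (tool y) at world angle yaw; shift/turn from current pose"""
    s=monitor.get_state(); R0=Ro.from_quat(s['tcp_rot'])
    best=None
    for k in(0,np.pi):
        y=np.array([np.cos(yaw+k),np.sin(yaw+k),0]); z=np.array([0,0,-1.]); R=Ro.from_matrix(np.c_[np.cross(y,z),y,z])
        r=(R0.inv()*R).as_rotvec()
        if best is None or np.linalg.norm(r)<np.linalg.norm(best): best=r
    d=R0.inv().apply(np.array(pos)-s['eef_pos'])
    return np.round(np.r_[d/.4,best/np.pi],4).tolist()
def grab(n):
    P=eyes.camera_params(n); return P,np.ascontiguousarray(eyes.read_camera(n)[:,:,::-1])
E
python3 - <<'E'
from h import *
P=eyes.camera_params('top');im=cv2.imread('pics/top0.png');h=cv2.cvtColor(im,cv2.COLOR_BGR2HSV)
print('cam',-P['R'].T@P['t'])
m=cv2.inRange(h,(12,90,100),(30,255,255));m=cv2.morphologyEx(m,cv2.MORPH_CLOSE,np.ones((7,7)))
for c in cv2.findContours(m,0,2)[0]:
    (x,y),_,_=cv2.minAreaRect(c)
    if cv2.contourArea(c)>200 and 190<y<250: 
        b=cv2.boxPoints(cv2.minAreaRect(c)); X=ray(P,b,.033)[:,:2]; print(X.mean(0).round(3),np.linalg.norm(np.diff(X,axis=0),axis=1).round(3),X.round(3).tolist())
print('press bar',ray(P,[260,187],.139),'slot',ray(P,[322,204],.045))
W=eyes.camera_params('wrist'); s=monitor.get_state();Rt=Ro.from_quat(s['tcp_rot'])
print('wristcam in tool',Rt.inv().apply(-W['R'].T@W['t']-s['eef_pos']),'\n',W['R']@Rt.as_matrix(),W['K'][0,0])
sc=cv2.imread('pics/scene0.png')
a=cv2.resize(sc[250:350,90:220],None,fx=4,fy=4,interpolation=2);b=cv2.resize(im[170:240,250:350],None,fx=3,fy=3,interpolation=2)
o=np.zeros((400,820,3),np.uint8);o=cv2.resize(a,(520,400));p=np.zeros((400,280,3),np.uint8);p[:196]=cv2.resize(b,(280,196));cv2.imwrite('pics/crop.png',np.hstack([o,p]))
E
```

```text
cam [0.35576651 0.01704239 1.38554803]
[ 0.495 -0.333] [0.085 0.079 0.084] [[0.536, -0.293], [0.534, -0.378], [0.455, -0.373], [0.457, -0.289]]
[0.516 0.294] [0.082 0.131 0.082] [[0.481, 0.362], [0.563, 0.357], [0.551, 0.226], [0.469, 0.232]]
press bar [[0.59132162 0.05607555 0.139     ]] slot [[ 0.5573269  -0.11404029  0.045     ]]
wristcam in tool [ 0.07317167  0.00042724 -0.12214489] 
 [[-3.24758333e-04  9.99999733e-01  6.53967215e-04]
 [-9.58207246e-01 -1.24102204e-04 -2.86074917e-01]
 [-2.86074760e-01 -7.19541338e-04  9.58207031e-01]] 294.81078920808665
```

View pics/crop.png

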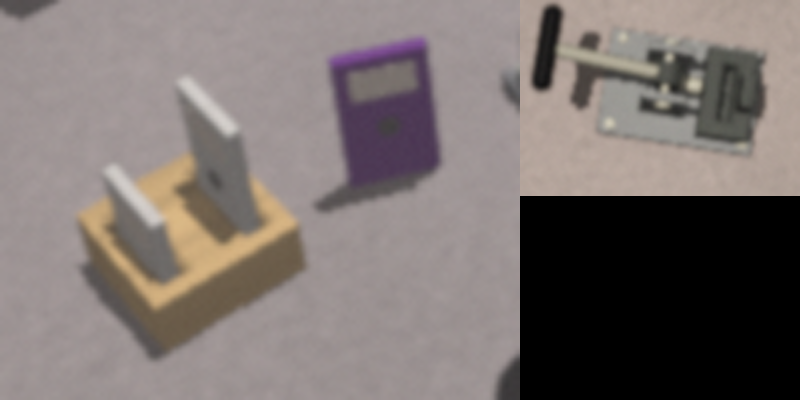

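The crop confirms the target: the tall plate with the rivet is in the stand's +y slot (crop (215,150)), the short one is at (140,220) and the purple decoy at (385,110). Next I'll look at the stand with the wrist camera.

```bash
python3 -c "
from h import *
print(goto([.495,-.333,.25],np.radians(90-2.5)))"
```

```text
[0.9419, -0.53, -0.0009, -0.0007, 0.0, 0.1077]
```

```bash
python3 -m handwheel '[[0.942,-0.53,0,0,0,0.108,-0.29],[0.942,-0.53,0,0,0,0.108,-0.29],[0.942,-0.53,0,0,0,0.108,-0.29],[0.942,-0.53,0,0,0,0.108,-0.29],[0.942,-0.53,0,0,0,0.108,-0.29],[0.942,-0.53,0,0,0,0.108,-0.29],[0.942,-0.53,0,0,0,0.108,-0.29],[0.942,-0.53,0,0,0,0.108,-0.29],[0.942,-0.53,0,0,0,0.108,-0.29],[0.942,-0.53,0,0,0,0.108,-0.29]]' 40; python3 - <<'E'
from h import *
P,im=grab('wrist');cv2.imwrite('pics/w1.png',im);np.save('w1.npy',P)
E
```

```text
time: 1.35
eef_pos: [0.4942, -0.3346, 0.2501]
tcp_rot: [1.0, -0.023, -0.0, -0.0]
contact_force: [-0.8, -0.7, -0.4]
opening: 0.356
finger_force: 0.0
```

View pics/w1.png

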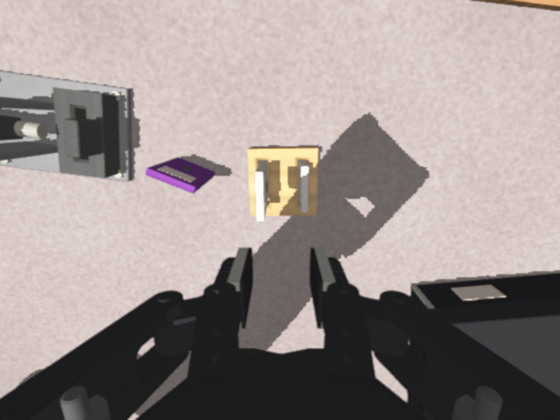

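The stand is at (284,182), the tall plate's white top at (260,197) and the short plate at (304,188). The purple plate at (180,174) stays left out. I'll measure the stand outline and the plate's top face.

```bash
cat >> h.py <<'E'
def rect(mask,P,z):
    "largest blob -> centre, long-side yaw (deg), sides on plane z"
    c=max(cv2.findContours(mask,0,1)[0],key=cv2.contourArea)
    X=ray(P,c[:,0],z)[:,:2]; (cx,cy),(w,h),a=cv2.minAreaRect((X*1000).astype(np.float32))
    if w<h:w,h,a=h,w,a+90
    return np.round([cx,cy,w,h,(a+90)%180-90],1),len(c)
E
python3 - <<'E'
from h import *
P=np.load('w1.npy',allow_pickle=True).item();im=cv2.imread('pics/w1.png');h=cv2.cvtColor(im,cv2.COLOR_BGR2HSV)
roi=np.zeros(h.shape[:2],np.uint8);roi[135:230,235:330]=255
o=cv2.inRange(h,(12,70,60),(32,255,255))&roi; print('orange',rect(cv2.morphologyEx(o,cv2.MORPH_CLOSE,np.ones((15,15))),P,.033))
for lo in(180,200,215):
  w=cv2.inRange(h,(0,0,lo),(180,40,255))&roi;w[:,280:]=0
  print(lo,rect(w,P,.098))
s=cv2.resize(im[135:230,235:330],None,fx=6,fy=6,interpolation=cv2.INTER_NEAREST);cv2.imwrite('pics/w1c.png',s)
E
```

```text
orange (array([ 498.8, -337.3,   81.9,   80.1,   -2.7]), 266)
180 (array([ 510.7, -311.8,   90.6,   43.6,   -2.8]), 418)
200 (array([ 510.7, -311.8,   90.6,   43.6,   -2.8]), 417)
215 (array([ 510.7, -311.8,   90.5,   43.6,   -2.8]), 443)
```

View pics/w1c.png

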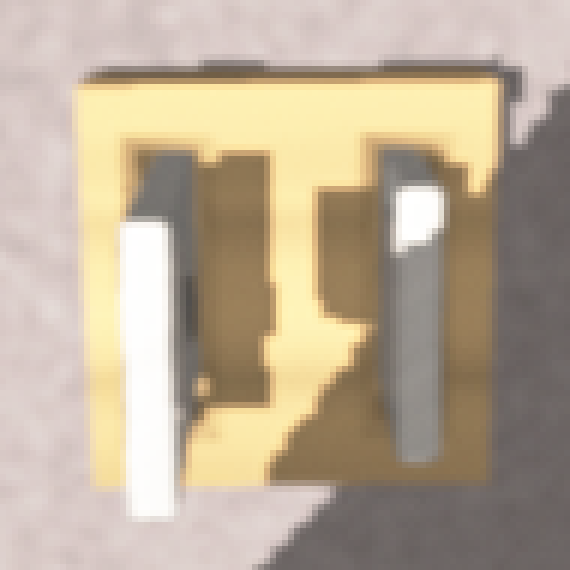

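The crop shows the tall plate's top as a white strip at crop (119..180, 220..520). The short plate, grey, is to its right, and the rivet is visible at (190,300) on the tall one.

```bash
python3 - <<'E'
from h import *
P=np.load('w1.npy',allow_pickle=True).item();im=cv2.imread('pics/w1.png')
w=cv2.inRange(im,(246,246,246),(255,255,255));w[:,:250]=0;w[:,270:]=0;w[:165]=0;w[225:]=0
print(rect(w,P,.098))
q=np.array([[119,220],[171,220],[180,520],[129,520]])/6+[235,135]-.5
X=ray(P,q,.098);print(X.mean(0),(np.diff(X,axis=0)*1000).round(1).tolist())
th=np.radians(-2.6);print('slot by stand',np.array([.4985,-.337])+.023*np.array([-np.sin(th),np.cos(th)]))
for z in(.2,.094):print(goto([X[:,0].mean(),X[:,1].mean(),z],np.radians(90-2.6)))
E
```

```text
(array([ 498. , -313.9,   46.6,    5.6,   -1.9]), 103)
[ 0.4982714  -0.31427611  0.098     ] [[-0.4, -8.1, 0.0], [-49.4, 1.7, 0.0], [0.4, 8.3, 0.0]]
slot by stand [ 0.49954335 -0.31402368]
[0.0079, -0.0513, 0.1253, -0.0, 0.0001, -0.0004]
[0.008, -0.0513, 0.3903, -0.0, 0.0001, -0.0004]
```

```bash
python3 -m handwheel '[[0.008,-0.051,0.125,0,0,0,-0.29],[0.008,-0.051,0.25,0,0,0,-0.29],[0.008,-0.051,0.35,0,0,0,-0.29],[0.008,-0.051,0.39,0,0,0,-0.29],[0.008,-0.051,0.39,0,0,0,-0.29],[0.008,-0.051,0.39,0,0,0,-0.29]]' 40; python3 -c "
from h import *
print([monitor.get_state()['eef_pos'].round(4).tolist() for _ in range(3)])
P,im=grab('wrist');cv2.imwrite('pics/w2.png',im)"
```

```text
time: 2.15
eef_pos: [0.5002, -0.3146, 0.0965]
tcp_rot: [1.0, -0.023, 0.001, 0.001]
contact_force: [0.7, -0.9, 0.6]
opening: 0.352
finger_force: 0.0
[[0.5002, -0.3146, 0.0965], [0.5002, -0.3146, 0.0965], [0.5002, -0.3146, 0.0965]]
```

View pics/w2.png

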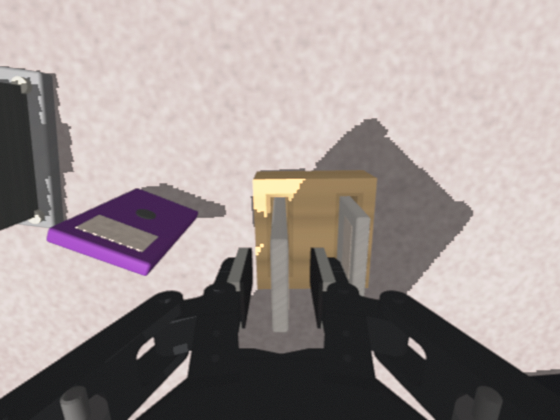

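The plate's top (280,265) is centred between the pads (248 and 312), and the short plate is clear of the right finger. Now I'll close, then lift.

```bash
python3 -m handwheel '[[0,0,0.005,0,0,0,-0.29],[0,0,0.005,0,0,0,-1],[0,0,0.005,0,0,0,-1],[0,0,0.005,0,0,0,-1],[0,0,0.005,0,0,0,-1],[0,0,0.005,0,0,0,-1]]' 60; python3 -m handwheel '[[0,0,-0.05,0,0,0,-1],[0,0,-0.15,0,0,0,-1],[0,0,-0.28,0,0,0,-1],[0,0,-0.4,0,0,0,-1],[0,0,-0.4,0,0,0,-1],[0,0,-0.4,0,0,0,-1]]'
```

```text
time: 2.95
eef_pos: [0.4996, -0.3136, 0.093]
tcp_rot: [1.0, -0.022, 0.0, 0.0]
contact_force: [0.7, 0.1, 4.2]
opening: 0.081
finger_force: 61.4
time: 3.7
eef_pos: [0.4986, -0.3127, 0.2517]
tcp_rot: [1.0, -0.022, -0.001, -0.001]
contact_force: [-0.1, -0.6, -1.8]
opening: 0.08
finger_force: 60.6
```

```bash
python3 -c "
from h import *
print(goto([.51,-.085,.25],np.radians(90-9)))"
```

```text
[0.0031, -0.57, 0.0049, -0.0003, 0.0004, 0.0358]
```

```bash
python3 -m handwheel '[[0,-0.15,0,0,0,0.036,-1],[0,-0.3,0,0,0,0.036,-1],[0,-0.45,0,0,0,0.036,-1],[0.003,-0.57,0,0,0,0.036,-1],[0.003,-0.57,0,0,0,0.036,-1],[0.003,-0.57,0,0,0,0.036,-1],[0.003,-0.57,0,0,0,0.036,-1]]'; python3 - <<'E'
from h import *
P,im=grab('wrist');np.save('w3.npy',P)
cv2.imwrite('pics/w3r.png',im);cv2.imwrite('pics/w3.png',cv2.resize(im[40:290,60:460],None,fx=2,fy=2,interpolation=cv2.INTER_NEAREST))
E
```

```text
time: 4.58
eef_pos: [0.5102, -0.0866, 0.2515]
tcp_rot: [0.997, -0.08, -0.001, -0.0]
contact_force: [0.1, -0.4, -0.7]
opening: 0.081
finger_force: 60.5
```

View pics/w3.png

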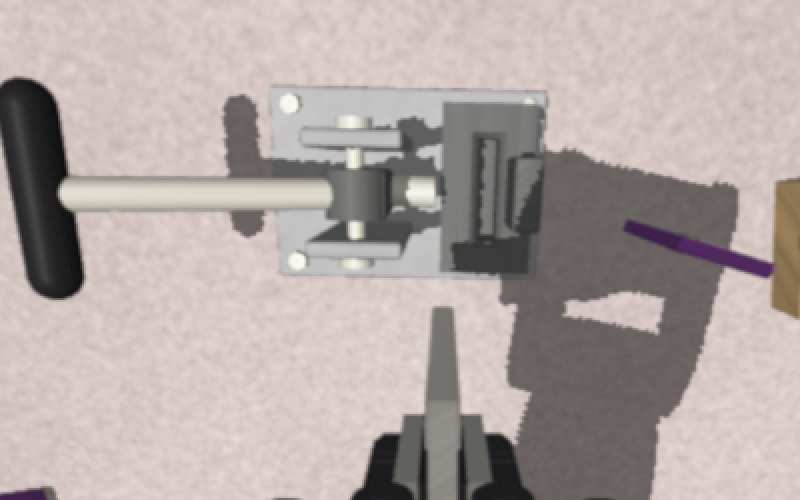

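The picture shows, in crop pixels, the anvil top at (443..540, 102..272) and its slot at about (488,186). The base plate corners are (270,85), (547,92), (540,277) and (282,275), and the bar runs from (25,80) to (58,298). The held plate hangs straight at (443,400).

```bash
python3 - <<'E'
from h import *
P=np.load('w3.npy',allow_pickle=True).item();im=cv2.imread('pics/w3r.png')
f=lambda q:np.array(q,float)/2+[60,40]-.25
def fit(m,q,z):  # model xy (press) -> world xy, rigid
    X=ray(P,f(q),z)[:,:2];m=np.array(m);a=m-m.mean(0);b=X-X.mean(0)
    th=np.arctan2((a[:,0]*b[:,1]-a[:,1]*b[:,0]).sum(),(a*b).sum());R=np.array([[np.cos(th),-np.sin(th)],[np.sin(th),np.cos(th)]])
    t=X.mean(0)-R@m.mean(0);print(t.round(4),np.degrees(th).round(2),'res mm',((X-m@R.T-t)*1000).round(1).tolist());return t,th
# image up=+x, left=+y
fit([[.055,.125],[.055,-.035],[-.055,-.035],[-.055,.125]],[[270,85],[547,92],[540,277],[282,275]],.012)
fit([[.045,.025],[.045,-.025],[-.045,-.025],[-.045,.025]],[[443,102],[541,103],[530,272],[440,272]],.045)
fit([[.0305,.009],[.0305,-.009],[-.0305,-.009],[-.0305,.009]],[[473,132],[504,132],[500,240],[472,240]],.045)
fit([[.042,.18],[-.042,.18]],[[25,80],[58,298]],.139)
# refine base plate / anvil with masks
h=cv2.cvtColor(im,cv2.COLOR_BGR2HSV);print(h[int(40+60/1),240],im[60:62,282],im[160,284])
# held plate bottom edge & yaw
print('plate front edge foot/top', ray(P,f([[443,308]]),.165))
E
```

```text
[ 0.5636 -0.1213] -9.8 res mm [[-0.3, -0.8], [-1.7, 2.1], [1.3, -0.8], [0.7, -0.5]]
[ 0.5634 -0.1205] -10.08 res mm [[-0.6, 0.4], [-0.4, -0.6], [0.9, -0.3], [0.2, 0.5]]
[ 0.5652 -0.1201] -9.24 res mm [[-2.3, -0.5], [-2.0, 1.2], [2.4, 0.9], [2.0, -1.6]]
[ 0.5593 -0.1199] -11.41 res mm [[-1.0, 0.2], [1.0, -0.2]]
[ 20  22 209] [[189 193 207]
 [189 193 208]] [123 127 127]
plate front edge foot/top [[ 0.53200371 -0.09045929  0.165     ]]
```

```bash
python3 -c "
from h import *
for z in(.24,.145):print(goto([.5648,-.1207,z],np.radians(90-10)))"
```

```text
[0.148, 0.0623, 0.0292, -0.0, 0.0004, 0.0048]
[0.1483, 0.0623, 0.2667, -0.0, 0.0004, 0.0048]
```

```bash
python3 -m handwheel '[[0.1,0.045,0,0,0,0.005,-1],[0.148,0.062,0.02,0,0,0.005,-1],[0.148,0.062,0.08,0,0,0.005,-1],[0.148,0.062,0.16,0,0,0.005,-1],[0.148,0.062,0.22,0,0,0.005,-1],[0.148,0.062,0.265,0,0,0.005,-1],[0.148,0.062,0.265,0,0,0.005,-1],[0.148,0.062,0.265,0,0,0.005,-1]]'; python3 -c "
from h import *
P,im=grab('wrist');np.save('w4.npy',P);cv2.imwrite('pics/w4r.png',im);cv2.imwrite('pics/w4.png',cv2.resize(im[60:360,130:430],None,fx=2,fy=2))
print(goto([.5648,-.1207,.1055],np.radians(80)))"
```

```text
time: 5.62
eef_pos: [0.5658, -0.1199, 0.1474]
tcp_rot: [0.996, -0.087, 0.001, 0.0]
contact_force: [0.8, -0.1, -0.5]
opening: 0.08
finger_force: 60.5
[-0.0029, 0.0025, 0.1057, 0.0002, -0.0008, 0.0003]
```

View pics/w4.png

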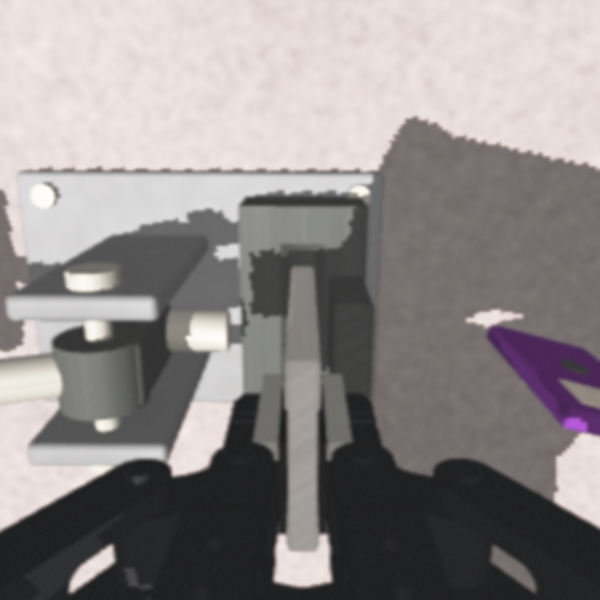

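The plate's foot (302,268) is over the slot, whose end shows at (303,250), and it is parallel and centred. Descending.

```bash
python3 -m handwheel '[[0,0,0.03,0,0,0,-1],[0,0,0.05,0,0,0,-1],[0,0,0.07,0,0,0,-1],[0,0,0.085,0,0,0,-1],[0,0,0.095,0,0,0,-1],[0,0,0.095,0,0,0,-1]]'; python3 -m handwheel '[[0,0,0.01,0,0,0,-1],[0,0,0.015,0,0,0,-1],[0,0,0.015,0,0,0,-1]]'
```

```text
time: 6.42
eef_pos: [0.565, -0.1193, 0.1079]
tcp_rot: [0.996, -0.087, -0.0, -0.0]
contact_force: [0.3, 0.2, -0.7]
opening: 0.076
finger_force: 60.5
time: 6.8
eef_pos: [0.5659, -0.1197, 0.105]
tcp_rot: [0.996, -0.086, 0.0, 0.0]
contact_force: [-3.4, 1.4, 8.7]
opening: 0.08
finger_force: 62.1
```

```bash
python3 -m handwheel '[[0,0,0,0,0,0,-0.5],[0,0,0,0,0,0,-0.5],[0,0,0,0,0,0,-0.5],[0,0,0,0,0,0,-0.5],[0,0,-0.1,0,0,0,-0.5],[0,0,-0.25,0,0,0,-0.5],[0,0,-0.32,0,0,0,-0.5],[0,0,-0.32,0,0,0,-0.5]]'; python3 -c "
from h import *
P,im=grab('wrist');cv2.imwrite('pics/w5.png',im)
for z in(.235,.18,.11):print(goto([.5958,.0617,z],np.radians(80)))"
```

```text
time: 7.8
eef_pos: [0.5663, -0.1198, 0.2328]
tcp_rot: [0.996, -0.087, 0.002, 0.001]
contact_force: [-0.4, -0.4, -0.5]
opening: 0.248
finger_force: 0.0
[-0.0024, -0.4592, -0.012, 0.0, -0.0002, 0.0004]
[-0.0025, -0.4592, 0.1255, 0.0, -0.0002, 0.0004]
[-0.0026, -0.4592, 0.3005, 0.0, -0.0002, 0.0004]
```

View pics/w5.png

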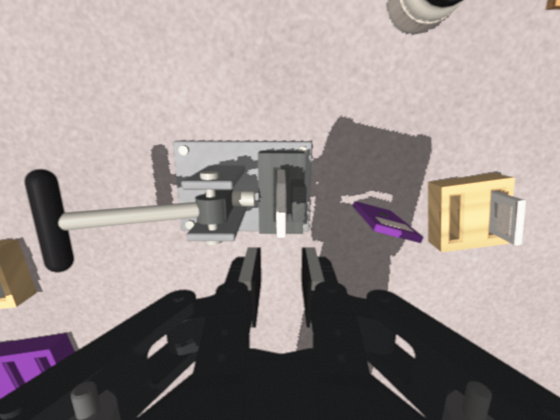

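The marker stands upright in the press slot (281,203), the bar is at (50,222), and the short plate is still in the stand (507,217). Now the lever.

```bash
python3 -m handwheel '[[0,-0.15,0,0,0,0,-1],[-0.002,-0.3,0,0,0,0,-1],[-0.002,-0.42,0,0,0,0,-1],[-0.002,-0.459,0,0,0,0,-1],[-0.002,-0.459,0.06,0,0,0,-1],[-0.002,-0.459,0.11,0,0,0,-1],[-0.002,-0.459,0.11,0,0,0,-1],[-0.002,-0.459,0.11,0,0,0,-1]]' ; python3 -m handwheel '[[0,0,0.04,0,0,0,-1],[0,0,0.07,0,0,0,-1],[0,0,0.1,0,0,0,-1],[0,0,0.13,0,0,0,-1],[0,0,0.15,0,0,0,-1],[0,0,0.15,0,0,0,-1],[0,0,0.15,0,0,0,-1]]'
```

```text
time: 8.85
eef_pos: [0.5961, 0.061, 0.1863]
tcp_rot: [0.996, -0.087, -0.0, 0.0]
contact_force: [0.5, 0.9, -0.0]
opening: 0.001
finger_force: 0.0
time: 9.72
eef_pos: [0.5981, 0.0633, 0.1289]
tcp_rot: [0.996, -0.087, 0.003, -0.002]
contact_force: [0.0, 5.2, 8.3]
opening: 0.002
finger_force: 4.3
```

```bash
python3 -m handwheel '[[0,0,0.025,0,0,0,-1],[0,0,0.045,0,0,0,-1],[0,0,0.055,0,0,0,-1],[0,0,0.055,0,0,0,-1]]'; python3 -m handwheel '[[0,0,0.01,0,0,0,-1],[0,0,0.01,0,0,0,-1]]'
```

```text
time: 10.22
eef_pos: [0.5983, 0.0634, 0.1074]
tcp_rot: [0.996, -0.087, 0.003, -0.002]
contact_force: [0.4, 5.0, 9.7]
opening: 0.0
finger_force: 5.1
time: 10.48
eef_pos: [0.5985, 0.0633, 0.1066]
tcp_rot: [0.996, -0.087, 0.002, -0.002]
contact_force: [-7.7, 6.1, 23.2]
opening: 0.006
finger_force: 12.1
```

Force jumped to 23 N with no further travel, so the lever is on its stop. Releasing.

```bash
python3 -m handwheel '[[0,0,0,0,0,0,-1],[0,0,-0.05,0,0,0,-1],[0,0,-0.1,0,0,0,-1],[0,0,-0.15,0,0,0,-1],[0,0,-0.2,0,0,0,-1],[0,0,-0.26,0,0,0,-1],[0,0,-0.33,0,0,0,-1],[0,0.15,-0.33,0,0,0,-0.5],[0,0.3,-0.33,0,0,0,-0.5],[0.002,0.42,-0.33,0,0,0,-0.5],[0.002,0.459,-0.33,0,0,0,-0.5],[0.002,0.459,-0.33,0,0,0,-0.5]]' ; python3 - <<'E'
from h import *
P,im=grab('wrist');np.save('w6.npy',P);cv2.imwrite('pics/w6r.png',im);a=cv2.imread('pics/w5.png')
cv2.imwrite('pics/w6.png',np.vstack([im[130:290,0:330],a[130:290,0:330]]))
s=monitor.get_state();print(s['eef_pos'],s['contact_force'])
E
```

```text
time: 11.98
eef_pos: [0.5647, -0.1194, 0.2317]
tcp_rot: [0.996, -0.087, -0.001, -0.001]
contact_force: [-0.1, 0.9, 0.2]
opening: 0.254
finger_force: 0.0
[ 0.56494114 -0.11851056  0.23173547] [0.36545419 0.07511447 0.08568394]
```

View pics/w6.png

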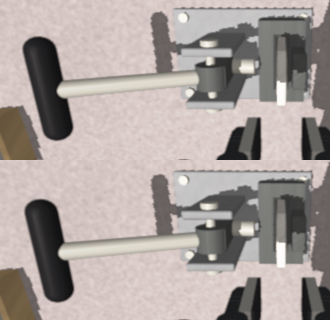

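The lever is back up, as in the earlier view (bar (48,90) versus (48,250) below, so the same place). The marker still stands in the slot at (281,75). Regrasp and lift.

```bash
python3 -m handwheel '[[0,0,0.1,0,0,0,-0.5],[0,0,0.2,0,0,0,-0.5],[0,0,0.28,0,0,0,-0.5],[0,0,0.316,0,0,0,-0.5],[0,0,0.316,0,0,0,-0.5],[0,0,0.316,0,0,0,-0.5],[0,0,0.316,0,0,0,-1],[0,0,0.316,0,0,0,-1],[0,0,0.316,0,0,0,-1],[0,0,0.316,0,0,0,-1],[0,0,0.316,0,0,0,-1]]' 60; python3 -m handwheel '[[0,0,-0.04,0,0,0,-1],[0,0,-0.12,0,0,0,-1],[0,0,-0.24,0,0,0,-1],[0,0,-0.37,0,0,0,-1],[0,0,-0.42,0,0,0,-1],[0,0,-0.42,0,0,0,-1]]'; python3 -c "
from h import *
print(goto([.47,.27,.27],np.radians(90-5)))"
```

```text
time: 13.4
eef_pos: [0.566, -0.1197, 0.1073]
tcp_rot: [0.996, -0.087, 0.001, 0.0]
contact_force: [0.2, 0.4, 6.4]
opening: 0.077
finger_force: 62.2
time: 14.15
eef_pos: [0.5654, -0.1195, 0.2749]
tcp_rot: [0.996, -0.087, 0.001, 0.0]
contact_force: [-0.3, -0.6, -1.4]
opening: 0.079
finger_force: 61.3
[-0.4028, -0.918, 0.0108, 0.0002, -0.0007, -0.0274]
```

```bash
python3 -m handwheel '[[-0.06,-0.14,0,0,0,-0.01,-1],[-0.12,-0.28,0,0,0,-0.027,-1],[-0.18,-0.42,0,0,0,-0.027,-1],[-0.24,-0.56,0,0,0,-0.027,-1],[-0.3,-0.7,0,0,0,-0.027,-1],[-0.36,-0.82,0,0,0,-0.027,-1],[-0.4,-0.918,0,0,0,-0.027,-1],[-0.4,-0.918,0,0,0,-0.027,-1],[-0.4,-0.918,0,0,0,-0.027,-1],[-0.4,-0.918,0,0,0,-0.027,-1]]'; python3 - <<'E'
from h import *
s=monitor.get_state();print(s['eef_pos'],s['tcp_rot'])
P,im=grab('wrist');np.save('w7.npy',P);cv2.imwrite('pics/w7r.png',im)
h=cv2.cvtColor(im,cv2.COLOR_BGR2HSV);o=cv2.inRange(h,(12,70,60),(32,255,255))
for c in cv2.findContours(cv2.morphologyEx(o,cv2.MORPH_CLOSE,np.ones((15,15))),0,1)[0]:
    if cv2.contourArea(c)>500:
        m=np.zeros(o.shape,np.uint8);cv2.drawContours(m,[c],-1,255,-1);print(cv2.boundingRect(c),rect(m,P,.033),ray(P,cv2.approxPolyDP(c,4,True)[:,0],.033)[:,:2].round(4).tolist())
b=np.array([[.469,.232,.033]]);print('expected centre px',proj(P,[.516,.294,.033]))
E
```

```text
time: 15.4
eef_pos: [0.4709, 0.2687, 0.2728]
tcp_rot: [0.999, -0.045, -0.001, 0.001]
contact_force: [-0.2, -0.3, -0.4]
opening: 0.077
finger_force: 61.2
[0.47091313 0.26868134 0.27277041] [ 9.98982516e-01 -4.50884038e-02 -8.41569974e-04  5.09720313e-04]
(200, 108, 109, 69) (array([520.4, 295.2, 126. ,  79.9,  84.8]), 394) [[0.5636, 0.3545], [0.5513, 0.3542], [0.547, 0.3323], [0.5014, 0.3367], [0.4908, 0.3557], [0.4927, 0.3355], [0.5016, 0.3256], [0.4887, 0.2913], [0.5089, 0.2855], [0.5068, 0.2625], [0.4874, 0.263], [0.4764, 0.2528], [0.4763, 0.2379], [0.5535, 0.2304]]
expected centre px [[256.32308884 146.713191  ]]
```

```bash
python3 - <<'E'
from h import *
P=np.load('w7.npy',allow_pickle=True).item();im=cv2.imread('pics/w7r.png')
th=np.radians(-5.2);c=np.array([.5204,.2952]);ex=np.array([np.cos(th),np.sin(th)]);ey=np.array([-ex[1],ex[0]])
g=cv2.cvtColor(im,cv2.COLOR_BGR2HSV)
for dx in(-.02,0,.02,.028):
    row=[]
    for dy in np.arange(-14,15,2)/1000:
        u,v=proj(P,np.r_[c+dx*ex+dy*ey,.033])[0].round().astype(int);row.append(int(g[v,u,2]))
    print(dx,row)
print('x profile',[(d,int(g[tuple(proj(P,np.r_[c+d/1000*ex,.033])[0].round().astype(int)[::-1])][2])) for d in range(-40,42,3)])
tgt=c+.0015*ex
for z in(.26,.135,.0945):print(goto([*tgt,z],np.radians(90-5.2)))
E
```

```text
-0.02 [254, 254, 254, 253, 253, 255, 253, 163, 152, 140, 187, 228, 253, 254, 254]
0 [253, 253, 253, 252, 251, 255, 255, 195, 158, 149, 156, 213, 238, 254, 253]
0.02 [251, 251, 251, 245, 245, 254, 247, 148, 151, 138, 167, 202, 245, 251, 251]
0.028 [251, 251, 251, 246, 241, 242, 243, 216, 205, 195, 196, 222, 242, 252, 252]
x profile [(-40, 249), (-37, 254), (-34, 254), (-31, 254), (-28, 232), (-25, 128), (-22, 153), (-19, 185), (-16, 192), (-13, 191), (-10, 193), (-7, 184), (-4, 166), (-1, 195), (2, 195), (5, 191), (8, 244), (11, 247), (14, 174), (17, 181), (20, 148), (23, 161), (26, 192), (29, 226), (32, 253), (35, 252), (38, 251), (41, 226)]
[0.1207, -0.0771, 0.0328, 0.0002, 0.0003, 0.0001]
[0.121, -0.0773, 0.3453, 0.0002, 0.0003, 0.0001]
[0.1211, -0.0773, 0.4465, 0.0002, 0.0003, 0.0001]
```

```bash
python3 -m handwheel '[[0.121,-0.078,0.03,0,0,0,-1],[0.121,-0.078,0.1,0,0,0,-1],[0.121,-0.078,0.2,0,0,0,-1],[0.121,-0.078,0.29,0,0,0,-1],[0.121,-0.078,0.335,0,0,0,-1],[0.121,-0.078,0.335,0,0,0,-1],[0.121,-0.078,0.335,0,0,0,-1]]'; python3 -c "
from h import *
P,im=grab('wrist');np.save('w8.npy',P);cv2.imwrite('pics/w8r.png',im)
h=cv2.cvtColor(im,cv2.COLOR_BGR2HSV);o=cv2.inRange(h,(12,70,60),(32,255,255))
print(rect(cv2.morphologyEx(o,cv2.MORPH_CLOSE,np.ones((15,15))),P,.033))
e=ray(P,[[280,200]],.05);th=np.radians(-5.2);ex=np.array([np.cos(th),np.sin(th)])
print(goto([.5219,.2957,.0945],np.radians(84.8)))"
```

```text
time: 16.32
eef_pos: [0.5231, 0.2969, 0.1419]
tcp_rot: [0.999, -0.044, 0.002, -0.001]
contact_force: [0.8, -0.6, 0.2]
opening: 0.077
finger_force: 61.2
(array([522.6, 295.6, 125. ,  84.3,  84.9]), 589)
[-0.0033, 0.0039, 0.1192, -0.0005, -0.0011, 0.0007]
```

```bash
python3 -m handwheel '[[0,0.002,0.02,0,0,0,-1],[0,0.002,0.04,0,0,0,-1],[0,0.002,0.06,0,0,0,-1],[0,0.002,0.08,0,0,0,-1],[0,0.002,0.095,0,0,0,-1],[0,0.002,0.105,0,0,0,-1],[0,0.002,0.105,0,0,0,-1],[0,0.002,0.105,0,0,0,-1]]'; python3 -m handwheel '[[0,0,0.01,0,0,0,-1],[0,0,0.016,0,0,0,-1],[0,0,0.016,0,0,0,-1]]'
```

```text
time: 17.38
eef_pos: [0.522, 0.296, 0.0982]
tcp_rot: [0.999, -0.044, 0.0, -0.0]
contact_force: [-0.4, -0.4, -1.2]
opening: 0.076
finger_force: 61.2
time: 17.75
eef_pos: [0.5228, 0.2965, 0.0953]
tcp_rot: [0.999, -0.044, 0.001, -0.0]
contact_force: [-4.8, -2.4, 13.1]
opening: 0.077
finger_force: 63.4
```

```bash
python3 -m handwheel '[[0,0,0,0,0,0,-0.5],[0,0,0,0,0,0,-0.5],[0,0,0,0,0,0,-0.5],[0,0,0,0,0,0,-0.5],[0,0,-0.1,0,0,0,-0.5],[0,0,-0.25,0,0,0,-0.5],[0,0,-0.4,0,0,0,-0.5],[0,0,-0.4,0,0,0,-0.5],[0,0,-0.4,0,0,0,-0.5]]'; python3 - <<'E'
from h import *
P,im=grab('wrist');cv2.imwrite('pics/w9r.png',im)
th=np.radians(-5.2);c=np.array([.5204,.2955]);ex=np.array([np.cos(th),np.sin(th)]);ey=np.array([-ex[1],ex[0]])
h=cv2.cvtColor(im,cv2.COLOR_BGR2HSV)
# near ends of plate tops: profile across y at z=.098 , x=-10 mm : (sat,val)
for dx in(-.02,-.01,.01):
  print(dx,[(int(d*1000),*map(int,h[tuple(proj(P,np.r_[c+dx*ex+d*ey,.098])[0].round().astype(int)[::-1])][1:])) for d in np.arange(-56,57,4)/1000])
for d in(-.046,0,.046): print('x along',d,[(k,*map(int,h[tuple(proj(P,np.r_[c+k/1000*ex+d*ey,.098])[0].round().astype(int)[::-1])][1:])) for k in range(-34,35,4)])
E
```

```text
time: 18.88
eef_pos: [0.5214, 0.2958, 0.251]
tcp_rot: [0.999, -0.044, -0.0, 0.0]
contact_force: [0.4, 0.1, -0.2]
opening: 0.247
finger_force: 0.0
-0.02 [(-56, 21, 214), (-52, 22, 212), (-48, 17, 152), (-44, 18, 159), (-40, 19, 178), (-36, 25, 214), (-32, 24, 209), (-28, 24, 211), (-24, 25, 215), (-20, 23, 213), (-16, 21, 220), (-12, 24, 217), (-8, 24, 210), (-4, 22, 211), (0, 3, 252), (4, 7, 247), (8, 24, 213), (12, 21, 220), (16, 24, 216), (20, 22, 218), (24, 22, 217), (28, 22, 219), (32, 21, 217), (36, 22, 218), (40, 23, 203), (44, 7, 249), (48, 4, 253), (52, 22, 211), (56, 22, 212)]
-0.01 [(-56, 22, 206), (-52, 30, 218), (-48, 29, 152), (-44, 14, 145), (-40, 27, 151), (-36, 80, 219), (-32, 90, 248), (-28, 74, 253), (-24, 73, 253), (-20, 73, 253), (-16, 72, 254), (-12, 73, 253), (-8, 74, 253), (-4, 84, 243), (0, 3, 253), (4, 4, 252), (8, 82, 252), (12, 72, 254), (16, 72, 254), (20, 72, 254), (24, 72, 254), (28, 71, 254), (32, 80, 252), (36, 91, 200), (40, 28, 119), (44, 3, 254), (48, 1, 254), (52, 38, 228), (56, 21, 217)]
0.01 [(-56, 22, 105), (-52, 17, 105), (-48, 18, 143), (-44, 
[... 539 characters left out ...]
, 146), (2, 16, 141), (6, 14, 142), (10, 16, 145), (14, 14, 144), (18, 14, 145), (22, 16, 145), (26, 22, 118), (30, 101, 137), (34, 103, 136)]
x along 0 [(-34, 23, 214), (-30, 20, 219), (-26, 21, 216), (-22, 4, 252), (-18, 4, 252), (-14, 3, 252), (-10, 3, 253), (-6, 2, 253), (-2, 6, 252), (2, 14, 143), (6, 15, 140), (10, 16, 146), (14, 16, 145), (18, 14, 147), (22, 16, 147), (26, 15, 185), (30, 15, 116), (34, 15, 117)]
x along 0.046 [(-34, 20, 218), (-30, 20, 218), (-26, 19, 218), (-22, 3, 253), (-18, 3, 253), (-14, 2, 253), (-10, 3, 254), (-6, 2, 254), (-2, 2, 254), (2, 2, 253), (6, 2, 254), (10, 1, 254), (14, 1, 254), (18, 1, 254), (22, 1, 254), (26, 26, 138), (30, 86, 252), (34, 83, 251)]
```

All three plate tops sit at 98 mm with matching extents, so the marker is home in the middle slot, upright and released.

```bash
python3 -c "
from plant import ctrl
print(ctrl.sign_off())"
```

```text
the job is handed in; nothing more can be done
None
```

I put the tall marker in the press, worked the lever to its stop and back up, moved the marker fully home into the rack's middle slot, and handed the job in at about 19 s; no verdict was shown.

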